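# Move the moisture absorber to the other fold-down hook

## Task

Move the moisture absorber from the left fold-down hook of the white divider to the right one. As it must be turned about to hang with its blue dial facing away from the divider again, first stand it upright on the trivet and let go, then take it again the other way round. Unfold the right hook fully before hanging it there by its wire bail, fold the emptied left hook up flat, do not tip the absorber over, and leave the pot, box and carabiner where they are.

Things in the scene. Friction and masses are not known exactly. Their poses are not given: they have to be found in the camera images.
- divider: Fixed upright panel of white MDF, 150 mm long (its x), 18 mm thick (its y), top at 175 mm, on a foot 170 x 110 x 12 mm. Origin at the middle of its underside, on the shelf. It carries one orange folding hook on each broad face: the left on the +y face, the right on the -y face, both at its x = 0. It does not move.
- hook_left (a joint): Angle of the left hook's arm about its hinge (rad): 0 = folded up flat (arm straight up along the divider), 1.57 = fully out (arm level, pointing to the divider's +y, against a firm stop). Light stiff hinge: it stays where it is left, about 1 N at the end moves it. It starts fully out with the absorber on it.
- hook_right (a joint): The same for the right hook, mirrored: 0 = folded up, 1.57 = fully out, pointing to the divider's -y. Starts folded or up to 0.3 rad open.
- hook_left_hinge (a point): Hinge axis of the left hook, mid-width of the arm, 140 mm above the shelf, 18 mm out from the divider's +y face. The axis runs along the divider's x. The arm's centre line passes through it; the level arm's upper face is 3.5 mm above it.
- hook_right_hinge (a point): The same for the right hook, 18 mm out from the divider's -y face.
- hook_left_tip (a point): Middle of the end of the left hook's arm, on its centre line, 88 mm from the hinge. The arm is an orange bar 12 mm wide (divider's x) and 7 mm thick; its last 8 mm carry a bump that stands 6.5 mm above the level bar's upper face (when folded up it points at the divider).
- hook_right_tip (a point): The same for the right hook.
- pod: The moisture absorber: an upright white plastic box, 46 mm wide (its x), 36 mm thick (its y), 75 mm tall, about 150 g, with a blue dial on its +y face. A rigid wire bail stands on top. Origin at the middle of its underside, z up. It starts hanging by the bail on the left hook, dial away from the divider (its y along the divider's y). It can swing on the hook.
- pod_bail (a point): Middle of the underside of the bail's top bar (the point that rests on a hook), 99 mm above the absorber's underside. The bail is of rigid 5 mm wire in the absorber's x-z plane: opening 32 mm wide and 24 mm high above the box, outside 42 mm wide, top 104 mm above the underside.
- trivet: Fixed flat round green trivet, 150 mm across, 8 mm thick, origin at the middle of its underside. It lies to one side of the divider, the pot to the other.
- pot: Bystander: blue ceramic planter pot, 92 mm across at the rim, 80 mm tall, loose. Origin at the middle of its underside.
- red_box: Bystander: shut red flip-top box, 94 x 134 mm, 70 mm tall, loose. Origin at the middle of its underside.
- carabiner: Bystander: chrome carabiner lying flat, 83 x 48 mm, 8 mm thick, loose. Origin at its middle on the shelf.
Not all that is in view belongs to the job. Several things have the shape of the divider; the one meant has the colours described above.

How it is judged:
On the way:
1. the absorber stands upright at rest on the trivet, let go (height (world z) of pod between 0.004 and 0.012 m and horizontal distance between pod and trivet below 0.05 m and angle between pod's own z axis and vertical below 0.1 rad and linear speed of pod below 0.03 m/s and contact force between pod and the fingers below 0.1 N), for 0.3 s.
At the end, for the whole second after the job is handed in: Absorber hangs at rest by its bail on the right hook (bail 36-112 mm from the divider's mid plane, within 18 mm of the hook's middle, at hook height), upright within 0.2 rad, dial away from the divider; right hook fully out (joint > 1.45), left hook folded up (joint < 0.15) (y of pod_bail in the frame of divider between -0.112 and -0.036 m and x of pod_bail in the frame of divider between -0.018 and 0.018 m and z of pod_bail in the frame of divider between 0.135 and 0.151 m and value of joint hook_right above 1.45 rad and value of joint hook_left below 0.15 rad and y of hook_right_hinge in the frame of pod below -0.004 m and angle between pod's own z axis and vertical below 0.2 rad and linear speed of pod below 0.05 m/s and angular speed of pod below 0.6 rad/s); the robot touches nothing.
It fails at once if the planter pot moved more than 30 mm (distance of pot from where it was at the start of the episode above 0.03 m).
It fails at once if the red box moved more than 30 mm (distance of red_box from where it was at the start of the episode above 0.03 m).
It fails at once if the carabiner moved more than 30 mm (distance of carabiner from where it was at the start of the episode above 0.03 m).
It fails at once if the absorber tipped over (more than 0.8 rad from upright) (angle between pod's own z axis and vertical above 0.8 rad).
It also fails if it takes over 72 s, if anything falls off the work surface, if the arm or the gripper's body presses on something with over 40 N, if the wrist force passes 120 N, or if a joint passes its speed limit or range.

## Robot

A 6-joint arm with a two-finger parallel gripper is mounted at the origin on the work surface. World frame = base frame: x ahead of the robot, y to its left, z up, the work surface at z = 0. Lengths are in m, angles in rad, forces in N, time in s.
With the tool pointing down it reaches from about 0.275 to 0.85 m from the base axis. Payload 5.2 kg.
Tool frame: the origin (TCP) lies on the mounting face of the last link; the fingertips stand 173 mm ahead of it and the grasp point (between the pads) lies 155 mm ahead of it; z points along the fingers, y is the line along which they close (so a half turn about z gives the same grasp; the last joint's range is limited). The gripper opens to 85 mm and grips with 20 to 120 N. Pads are 22 mm wide; open, the fingers measure 114 mm over their backs; the gripper's body (76 mm by 85 mm) begins 54 mm behind the grasp point. The pads swing forward as they close: fully open they stand 13 mm farther back than shut.
Start: joints at [1.013, 0.259, 1.535, -0, 1.348, -0.203], TCP at [0.191, 0.516, 0.405] pointing down, gripper open.
Joint ranges: [-3.14, 3.14], [-0.91, 2.08], [0.19, 2.58], [-1.22, 4.36], [0.22, 2.71], [-3.12, 3.12]. Speed limits (rad/s): [2.57, 2.57, 3.14, 3.14, 3.14, 3.14].

## Interface

Orientations are given as [roll, pitch, yaw] about the fixed x, y, z axes, in that order (R = Rz(yaw) Ry(pitch) Rx(roll)).
In Python, from cell import env, read_camera, camera_params gives the robot as it stands.
- The arm moves only by the tool drive_tool, never from a script. Its arguments are lists of equal length, an entry for each row: "linear": the shift along the tool's x, y, z in m, a list of three; "dr": the turn, a rotation vector about the tool's x, y, z in degrees, a list of three; "hand": the closure, from -1 (fully open) to 1 (shut). In form: {"linear": [[tx, ty, tz], ...], "dr": [[wx, wy, wz], ...], "hand": [hand, ...]}. A call has 1 to 10 rows; each row is the pose to reach, as a shift and turn from the pose commanded when the call began, along the tool's axes at that moment; what a row does not reach only later rows make up. A row lasts 1/10 s, in which the tool goes at most 50 mm and 8.59 degrees, less where a joint would pass 70% of its speed; a pose out of reach is approached as far as the arm can. A call with a gripper value outside its range is refused whole. The fingers move at their own pace and stop on an object; "newtons" is the grip in N (left out, the last holds). Time passes only in rows, so rows that repeat a pose let the fingers close. It gives the time, the measured TCP pose, the force, the opening and the grip force at its end, in the units of the state.
- env.get_state(): the state, without advancing time (a new reading comes with each control period).
- read_camera(name): name is "side" or "top"; returns the picture (420x560x3 uint8, red, green, blue); there is no depth.
- camera_params(name): a dict with "K" (3x3 intrinsics, pixels), "position" and "orientation" of the camera in the world. Camera axes: x right, y up, looking along -z (the intrinsics and any distortion apply to the point x, -y, -z); pixel columns grow to the right and rows downward; lengths in m; the calibration is good to about 2 mm. A picture is of the moment at which its call begins. camera_params takes no time and is no camera call.
- env.hand_in(): hands the job in; it is judged then, once.
The state is a dict: "time_s": time; "joint_pos": joint angles; "joint_velocities": joint speeds; "tau": joint torques, N m; "tcp_pos": TCP position; "ee_rot": TCP orientation; "force": force on the tool from outside, world axes, zero at the start; "wrist_torque": the same for the moment, N m; "opening": opening from 0.0 (shut) to 1.0 (fully open); "grasp_force": force on a finger pad.
Only numpy, scipy, OpenCV 4.12 (cv2) and the standard library are available. Lean on these libraries where they do the work, as an engineer would, in place of code of your own. Each camera call takes 0.05 s, during which the arm holds its last target. There are 200 camera calls.

## Working session

There is one attempt and no reset: what is moved stays moved. The work goes in short steps, Python scripts to look and compute and a tool call to move; the robot and the scene stay as the last step left them, time stands still between calls to the robot, and variables do not carry over. Pictures are saved under pics/ and viewed, at most 10 in all, crops included, and the job is handed in when it is done.

Besides the shell and the picture viewer there is one more tool, called after "Call:" as name(argument=value, ...) on one line, values as JSON. drive_tool: Moves the arm, as the interface text tells. Its arguments: {"type":"object","properties":{"linear":{"type":"array","items":{"type":"array","items":{"type":"number"}}},"dr":{"type":"array","items":{"type":"array","items":{"type":"number"}}},"hand":{"type":"array","items":{"type":"number"}},"newtons":{"type":"number"}},"required":["linear","dr","hand"]}

```bash
ls; mkdir -p pics; python3 - <<'E'
from cell import env, read_camera, camera_params
import cv2
for n in ("side","top"):
    im=read_camera(n); cv2.imwrite(f"pics/{n}0.png",im[:,:,::-1]); 
    print(n,camera_params(n))
print(env.get_state())
E
```

```text
pics
side {'K': array([[433.99332253,   0.        , 280.02471148],
       [  0.        , 433.99332253, 204.63208149],
       [  0.        ,   0.        ,   1.        ]]), 'position': array([-0.05246186, -0.58395863,  1.06272076]), 'orientation': array([ 0.73427258, -0.0014903 , -0.82222385])}
top {'K': array([[505.02566365,   0.        , 280.89471491],
       [  0.        , 505.02566365, 212.01493796],
       [  0.        ,   0.        ,   1.        ]]), 'position': array([ 0.27080117, -0.01051316,  1.54921918]), 'orientation': array([ 0.19397402,  0.00927303, -1.58958445])}
{'time_s': 0.1, 'joint_pos': array([ 1.01317457e+00,  2.59290764e-01,  1.53598193e+00, -2.27714956e-05,
        1.34805059e+00, -2.02816391e-01]), 'joint_velocities': array([ 4.91301995e-04, -8.10917438e-04, -3.02845414e-03, -9.54528318e-04,
       -1.25612980e-03,  1.07157447e-05]), 'tau': array([ 1.66184578e-03, -4.46970534e+01, -2.91250116e+01, -2.63752190e-04,
        6.18548962e-03, -1.24216558e-05]), 'tcp_pos': array([0.19095571, 0.51557176, 0.40394316]), 'ee_rot': array([-3.13989302e+00, -3.26854315e-04,  2.78679206e+00]), 'force': array([ 0.27294509, -0.83127807,  0.38685735]), 'wrist_torque': array([ 0.03736704, -0.05278337, -0.04177024]), 'grasp_force': 0.0, 'opening': 1.0001904871483163}
```

View pics/side0.png

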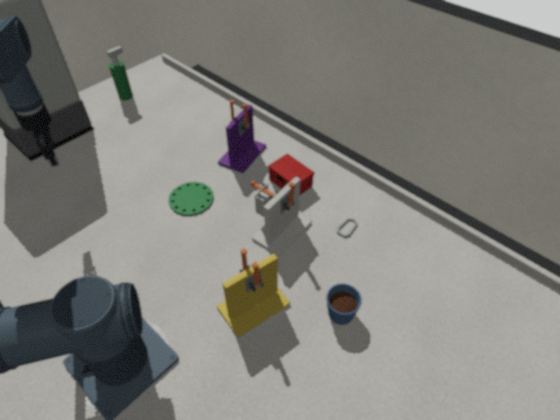

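View pics/top0.png

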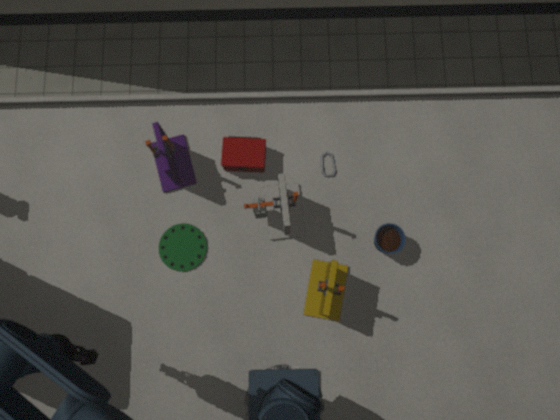

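Three things have the divider's shape, in the top view: purple (172,165), yellow (328,290) and white (284,203). The white one matches the description, and the absorber hangs on its left hook at about (262,208). The trivet is at (183,247), the pot at (389,238), the box at (244,154) and the carabiner at (329,165). Next I'll check the choice in a close crop.

```bash
cat > h.py <<'E'
import numpy as np, cv2
from scipy.spatial.transform import Rotation as R
from cell import env, read_camera, camera_params
def rot(e): return R.from_euler('xyz',e)
def ray(n,uv):
    p=camera_params(n);K=p['K'];d=np.linalg.solve(K,[uv[0],uv[1],1.])
    return np.array(p['position']),rot(p['orientation']).apply(d*[1,-1,-1])
def atz(n,uv,z):
    o,d=ray(n,uv);return o+d*(z-o[2])/d[2]
def proj(n,P):
    p=camera_params(n);c=rot(p['orientation']).inv().apply(np.atleast_2d(P)-p['position'])*[1,-1,-1]
    q=c@p['K'].T;return q[:,:2]/q[:,2:]
def tri(a,b):
    (o1,d1),(o2,d2)=ray('top',a),ray('side',b)
    A=np.c_[d1,-d2];s=np.linalg.lstsq(A,o2-o1,rcond=None)[0]
    p,q=o1+s[0]*d1,o2+s[1]*d2;return (p+q)/2,np.linalg.norm(p-q)
def crop(im,x0,y0,w,h,k):return cv2.resize(im[y0:y0+h,x0:x0+w],None,fx=k,fy=k,interpolation=cv2.INTER_CUBIC)
E
python3 - <<'E'
from h import *
t=cv2.imread('pics/top0.png');s=cv2.imread('pics/side0.png')
cv2.imwrite('pics/c0.png',np.hstack([crop(t,235,160,80,90,5),crop(s,238,165,80,90,5)]))
for k,uv,z in [('trivet',(183,247),.008),('pot',(389,238),.08),('box',(244,154),.07),('car',(329,165),0)]:print(k,atz('top',uv,z).round(3))
E
```

```text
trivet [0.47  0.301 0.008]
pot [ 0.476 -0.317  0.08 ]
box [0.745 0.107 0.07 ]
car [ 0.725 -0.158  0.   ]
```

View pics/c0.png

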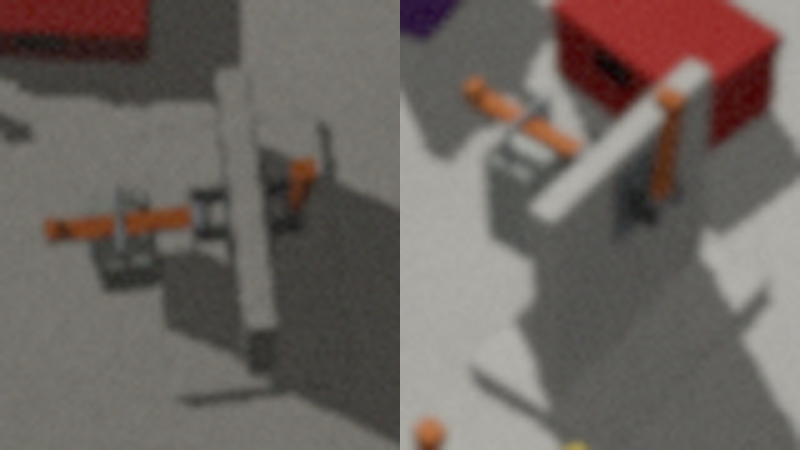

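The crop confirms the white divider with its orange hooks. The left hook is level, with its tip at top-view (244,206), and the wire bail crosses it at about (259,205). The right hook is nearly folded up, with its end at (296,194). Now I'll fit the divider pose.

```bash
python3 - <<'E'
from h import *
from scipy.optimize import least_squares
c=lambda a,b:[a,b,.175]
L=np.array([[.075,.009,.175],[.075,-.009,.175],[-.075,.009,.175],[-.075,-.009,.175],[0,.115,.142]])
T=np.array([[278.4,174],[283.6,173.6],[284.6,226],[289.8,225.4],[244.2,206]])
S=np.array([[296,176.4],[300.2,178.6],[264,206.4],[268.6,209.2],[251.4,183]])
W=lambda p,l:np.c_[rot([0,0,p[2]]).apply(l)]+[p[0],p[1],0]
f=lambda p:np.r_[(proj('top',W(p,L))-T),(proj('side',W(p,L))-S)].ravel()
r=least_squares(f,[.65,0,0],loss='soft_l1');p=r.x
print(p,np.degrees(p[2]));print(f(p).reshape(-1,2).round(1))
loc=lambda P:rot([0,0,-p[2]]).apply(np.array(P)-[p[0],p[1],0])
# bail top bar on hook: top (259.4,204.8)  side (263,188)
print('bail',loc(atz('top',(259.6,204.5),.1485)).round(3),loc(atz('side',(263,188),.1485)).round(3))
# right hook tip, theta scan
for th in np.arange(0,.5,.1):
    P=W(p,[[0,-.027-.088*np.sin(th),.14+.088*np.cos(th)],[0,-.027,.14]])
    print(th,proj('top',P).round(1).tolist(),proj('side',P).round(1).tolist())
print('trivet side',atz('side',(191,198),.008))
E
```

```text
[ 0.57611932 -0.01245322  0.09657184] 5.533158930250909
[[-0.6  0.1]
 [ 0.6 -0.2]
 [-0.6  0.3]
 [ 0.7  0.2]
 [-0.2  0.7]
 [-0.2 -0.4]
 [ 0.6 -0. ]
 [-0.3 -0.2]
 [ 0.2  0. ]
 [ 0.7 -0.3]]
bail [-0.     0.07   0.149] [-0.002  0.071  0.148]
0.0 [[294.0, 194.1], [293.5, 201.1]] [[290.8, 182.9], [290.2, 204.6]]
0.1 [[297.3, 193.8], [293.5, 201.1]] [[293.4, 184.4], [290.2, 204.6]]
0.2 [[300.5, 193.5], [293.5, 201.1]] [[296.0, 186.1], [290.2, 204.6]]
0.30000000000000004 [[303.6, 193.4], [293.5, 201.1]] [[298.6, 188.0], [290.2, 204.6]]
0.4 [[306.6, 193.3], [293.5, 201.1]] [[301.0, 190.2], [290.2, 204.6]]
trivet side [0.46650252 0.29918219 0.008     ]
```

```bash
cat >> h.py <<'E'
DIV=np.array([.5761,-.0125,0]);PSI=np.radians(5.53)
def goal(xyz,yaw,div=False,tilt=0):
    """shift and turn in tool axes to reach TCP xyz (world or divider frame), tool down, yaw deg"""
    P=np.array(xyz,float);D=rot([0,0,PSI])
    if div:P=D.apply(P)+DIV;yaw=yaw+5.53
    s=env.get_state();r=rot(s['ee_rot']);T=rot([np.pi,0,np.radians(yaw)])
    print('shift',r.inv().apply(P-s['tcp_pos']).round(4),'turn',np.degrees((r.inv()*T).as_rotvec()).round(1))
def loc():
    s=env.get_state();D=rot([0,0,-PSI]);p=D.apply(s['tcp_pos']-DIV)
    print('t',s['time_s'],'div-frame tcp',p.round(4),'yaw',round(np.degrees(s['ee_rot'][2])-5.53,2),'F',D.apply(s['force']).round(1),'op',round(s['opening'],3),'g',round(s['grasp_force'],1),'q6',s['joint_pos'][5].round(2))
E
python3 -c "
from h import *
goal([0,.07,.405],90,True);loc()"
```

```text
shift [-0.5141 -0.2984 -0.0007] turn [-0.1  0.  64.1]
t 0.1 div-frame tcp [-0.3325  0.5627  0.4039] yaw 154.14 F [ 0.2 -0.9  0.4] op 1.0 g 0.0 q6 -0.2
```

Call:
drive_tool(linear=[[-0.02, -0.012, 0], [-0.06, -0.035, 0], [-0.1, -0.058, 0], [-0.143, -0.083, 0], [-0.186, -0.108, 0], [-0.229, -0.133, 0], [-0.272, -0.158, 0], [-0.315, -0.183, 0], [-0.358, -0.208, 0], [-0.4, -0.232, 0]], dr=[[0, 0, 4], [0, 0, 11], [0, 0, 18], [0, 0, 25], [0, 0, 32], [0, 0, 39], [0, 0, 46], [0, 0, 53], [0, 0, 60], [0, 0, 64]], hand=[-1, -1, -1, -1, -1, -1, -1, -1, -1, -1])

```text
time_s: 1.1
tcp_pos: [0.4864, 0.1573, 0.4045]
ee_rot: [-3.141, -0.0, 1.665]
force: [0.3, 0.3, -0.7]
opening: 1.001
grasp_force: 0.0
```

```bash
python3 -c "
from h import *
goal([0,.07,.32],90,True);loc()"
```

```text
shift [-0.1075  0.0732  0.0844] turn [-0.  -0.  -0.1]
t 1.1 div-frame tcp [-0.0729  0.1777  0.4045] yaw 89.87 F [ 0.3  0.2 -0.7] op 1.001 g 0.0 q6 0.0
```

Call:
drive_tool(linear=[[-0.03, 0.02, 0.015], [-0.07, 0.048, 0.05], [-0.1, 0.07, 0.08], [-0.107, 0.073, 0.084], [-0.107, 0.073, 0.084], [-0.107, 0.073, 0.084]], dr=[[0, 0, 0], [0, 0, 0], [0, 0, 0], [0, 0, 0], [0, 0, 0], [0, 0, 0]], hand=[-1, -1, -1, -1, -1, -1])

```text
time_s: 1.7
tcp_pos: [0.5684, 0.0605, 0.321]
ee_rot: [-3.141, -0.001, 1.669]
force: [0.4, -0.3, 0.3]
opening: 0.997
grasp_force: 0.0
```

```bash
python3 - <<'E'
from h import *
goal([0,.07,.258],90,True);loc()
t=read_camera('top')[:,:,::-1];s=read_camera('side')[:,:,::-1]
cv2.imwrite('pics/c1.png',np.hstack([crop(t,215,150,100,100,4),crop(s,215,130,100,100,4)]))
E
```

```text
shift [-0.0034  0.0007  0.063 ] turn [-0.  -0.   0.1]
t 1.7 div-frame tcp [-0.0006  0.0734  0.321 ] yaw 90.12 F [ 0.3 -0.3  0.3] op 0.997 g 0.0 q6 -0.19
```

View pics/c1.png

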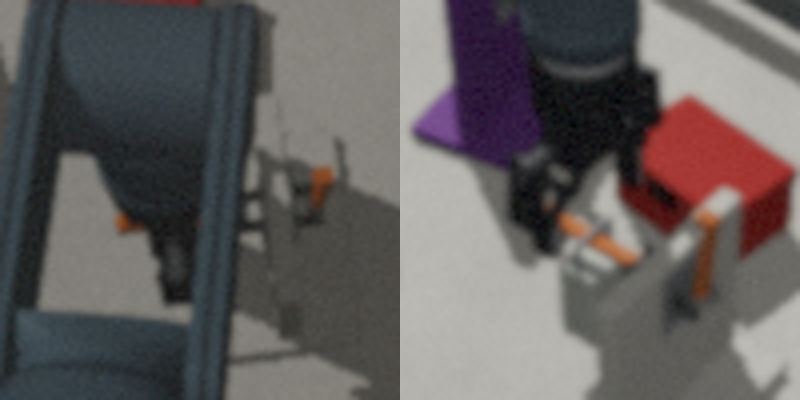

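Side crop: the fingers straddle the absorber, whose bail crosses the arm at (595,235), and the box is clear. I'll descend and close.

Call:
drive_tool(linear=[[-0.003, 0.0, 0.02], [-0.003, 0.0, 0.045], [-0.003, 0.0, 0.063], [-0.003, 0, 0.063], [-0.003, 0, 0.063], [-0.003, 0, 0.063], [-0.003, 0, 0.063], [-0.003, 0, 0.063], [-0.003, 0, 0.063], [-0.003, 0, 0.063]], dr=[[0, 0, 0], [0, 0, 0], [0, 0, 0], [0, 0, 0], [0, 0, 0], [0, 0, 0], [0, 0, 0], [0, 0, 0], [0, 0, 0], [0, 0, 0]], hand=[-1, -1, -1, -1, 1, 1, 1, 1, 1, 1], newtons=30)

```text
time_s: 2.8
tcp_pos: [0.5695, 0.0571, 0.2594]
ee_rot: [3.139, 0.0, 1.67]
force: [-1.3, 0.8, 6.5]
opening: 0.533
grasp_force: 36.7
```

```bash
python3 - <<'E'
from h import *
loc()
s=read_camera('side')[:,:,::-1]
cv2.imwrite('pics/c2.png',crop(s,225,140,100,90,6))
E
```

```text
t 2.8 div-frame tcp [1.000e-04 6.990e-02 2.594e-01] yaw 90.14 F [-1.2  0.9  6.5] op 0.533 g 36.7 q6 -0.19
```

View pics/c2.png

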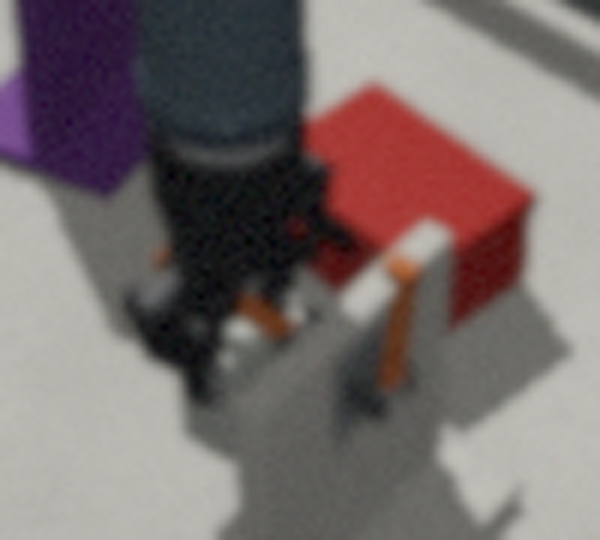

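Gripped at 45 mm opening, which is the absorber's width. Now I'll lift 12 mm and slide out along the hook.

Call:
drive_tool(linear=[[0, 0, -0.006], [0, 0, -0.012], [0, 0, -0.012], [0.015, 0, -0.012], [0.035, 0, -0.012], [0.055, 0, -0.012], [0.075, 0, -0.012], [0.1, 0, -0.012], [0.13, 0, -0.02], [0.16, 0, -0.03]], dr=[[0, 0, 0], [0, 0, 0], [0, 0, 0], [0, 0, 0], [0, 0, 0], [0, 0, 0], [0, 0, 0], [0, 0, 0], [0, 0, 0], [0, 0, 0]], hand=[1, 1, 1, 1, 1, 1, 1, 1, 1, 1])

```text
time_s: 3.85
tcp_pos: [0.5523, 0.218, 0.2869]
ee_rot: [-3.139, -0.0, 1.669]
force: [0.1, 0.9, -0.8]
opening: 0.532
grasp_force: 36.1
```

```bash
python3 - <<'E'
from h import *
loc()
goal([.468,.300,.30],180);goal([.468,.3,.2225],180)
t=read_camera('top')[:,:,::-1];s=read_camera('side')[:,:,::-1]
cv2.imwrite('pics/c3.png',np.hstack([crop(t,160,160,130,120,3),crop(s,170,100,130,120,3)]))
E
```

```text
t 3.85 div-frame tcp [-0.0014  0.2317  0.2869] yaw 90.12 F [ 0.2  0.9 -0.8] op 0.532 g 36.1 q6 0.09
shift [ 0.09   -0.0759 -0.0129] turn [ -0.1  -0.1 -84.3]
shift [ 0.0899 -0.0757  0.0646] turn [ -0.1  -0.1 -84.3]
```

View pics/c3.png

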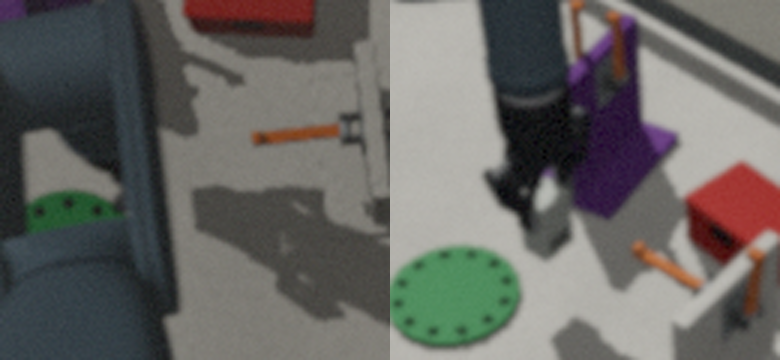

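The absorber is free, upright in the grip; the hook arm is empty. Turning it and carrying it over the trivet.

Call:
drive_tool(linear=[[0.005, -0.004, -0.005], [0.015, -0.013, -0.01], [0.027, -0.023, -0.013], [0.039, -0.033, -0.013], [0.051, -0.043, -0.013], [0.063, -0.053, -0.01], [0.075, -0.063, 0], [0.084, -0.071, 0.015], [0.09, -0.076, 0.025], [0.09, -0.076, 0.03]], dr=[[0, 0, -8], [0, 0, -16.5], [0, 0, -25], [0, 0, -33.5], [0, 0, -42], [0, 0, -50.5], [0, 0, -59], [0, 0, -67.5], [0, 0, -76], [0, 0, -84.3]], hand=[1, 1, 1, 1, 1, 1, 1, 1, 1, 1])

```text
time_s: 4.95
tcp_pos: [0.467, 0.2988, 0.2561]
ee_rot: [-3.141, -0.003, -3.135]
force: [0.4, -0.5, -0.2]
opening: 0.535
grasp_force: 36.1
```

```bash
python3 -c "
from h import *
goal([.468,.3,.223],180);loc()"
```

```text
shift [-0.0011  0.0012  0.0331] turn [-0.1 -0.2  0.4]
t 4.95 div-frame tcp [-0.0786  0.3204  0.2561] yaw -185.15 F [ 0.4 -0.5 -0.2] op 0.535 g 36.1 q6 -1.21
```

Call:
drive_tool(linear=[[0, 0, 0.012], [0, 0, 0.022], [0, 0, 0.028], [0, 0, 0.031], [0, 0, 0.033], [0, 0, 0.034], [0, 0, 0.034], [0, 0, 0.034]], dr=[[0, 0, 0], [0, 0, 0], [0, 0, 0], [0, 0, 0], [0, 0, 0], [0, 0, 0], [0, 0, 0], [0, 0, 0]], hand=[1, 1, 1, 1, 1, 1, 1, 1])

```text
time_s: 5.75
tcp_pos: [0.4689, 0.2983, 0.2241]
ee_rot: [3.141, 0.001, 3.141]
force: [-0.6, 0.2, -0.1]
opening: 0.533
grasp_force: 36.1
```

Call:
drive_tool(linear=[[0, 0, 0.002], [0, 0, 0.003], [0, 0, 0.003]], dr=[[0, 0, 0], [0, 0, 0], [0, 0, 0]], hand=[1, 1, 1])

```text
time_s: 6.05
tcp_pos: [0.4691, 0.2982, 0.2233]
ee_rot: [3.141, 0.002, 3.141]
force: [-3.3, -2.9, 16.7]
opening: 0.535
grasp_force: 37.4
```

Call:
drive_tool(linear=[[0, 0, -0.001], [0, 0, -0.001], [0, 0, -0.001], [0, 0, -0.001], [0, 0, -0.001], [0, 0, -0.001], [0, 0, -0.001], [0, 0, -0.001], [0, 0, -0.001], [0, 0, -0.001]], dr=[[0, 0, 0], [0, 0, 0], [0, 0, 0], [0, 0, 0], [0, 0, 0], [0, 0, 0], [0, 0, 0], [0, 0, 0], [0, 0, 0], [0, 0, 0]], hand=[1, 0.5, -1, -1, -1, -1, -1, -1, -1, -1])

```text
time_s: 7.05
tcp_pos: [0.4687, 0.2983, 0.2217]
ee_rot: [-3.142, -0.0, 3.141]
force: [-0.2, -0.2, 0.6]
opening: 0.999
grasp_force: 0.0
```

Call:
drive_tool(linear=[[0, 0, -0.02], [0, 0, -0.05], [0, 0, -0.07], [0, 0, -0.07], [0, 0, -0.07], [0, 0, -0.07], [0, 0, -0.07], [0, 0, -0.07], [0, 0, -0.07], [0, 0, -0.07]], dr=[[0, 0, 0], [0, 0, 8], [0, 0, 16], [0, 0, 24], [0, 0, 32], [0, 0, 40], [0, 0, 48], [0, 0, 56], [0, 0, 64], [0, 0, 72]], hand=[-1, -1, -1, -1, -1, -1, -1, -1, -1, -1])

```text
time_s: 8.05
tcp_pos: [0.4687, 0.2982, 0.2917]
ee_rot: [-3.142, 0.0, 1.879]
force: [0.2, -0.1, -0.1]
opening: 0.998
grasp_force: 0.0
```

```bash
python3 - <<'E'
from h import *
loc(); goal([.469,.298,.2933],0)
t=read_camera('top')[:,:,::-1];s=read_camera('side')[:,:,::-1]
cv2.imwrite('pics/c4.png',np.hstack([crop(t,140,195,100,100,4),crop(s,145,130,100,100,4)]))
E
```

```text
t 8.05 div-frame tcp [-0.077   0.3196  0.2917] yaw 102.11 F [ 0.1 -0.2 -0.1] op 0.998 g 0.0 q6 0.06
shift [-0.0003  0.0002 -0.0016] turn [ -0.    0.  107.6]
```

View pics/c4.png

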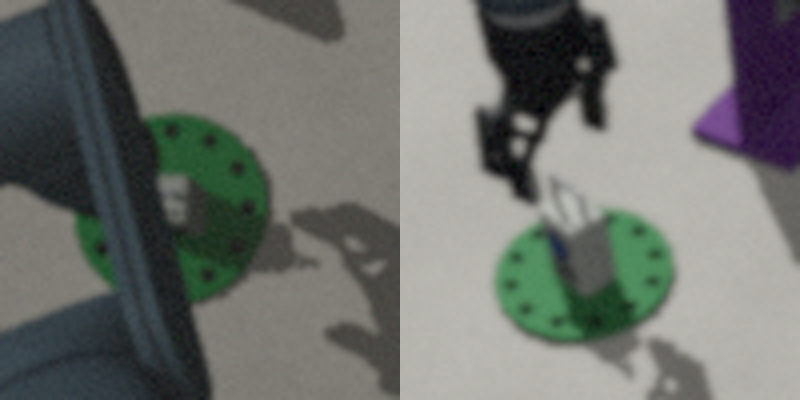

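The absorber stands upright on the trivet, let go, with its blue dial toward the lower left (crop pixel 558,245). With the hand empty I'll set both hooks now, left first.

```bash
python3 -c "
from h import *
goal([0,.099,.37],90,True);goal([0,.099,.295],90,True)"
```

```text
shift [-0.232   0.0279 -0.0783] turn [-0.   0.  12.4]
shift [-0.232   0.0279 -0.0033] turn [-0.   0.  12.4]
```

Call:
drive_tool(linear=[[0, 0, -0.02], [-0.02, 0.002, -0.06], [-0.06, 0.007, -0.078], [-0.105, 0.013, -0.078], [-0.15, 0.018, -0.078], [-0.19, 0.023, -0.078], [-0.22, 0.027, -0.078], [-0.232, 0.028, -0.078], [-0.232, 0.028, -0.078], [-0.232, 0.028, -0.078]], dr=[[0, 0, 0], [0, 0, 2], [0, 0, 5], [0, 0, 8], [0, 0, 10], [0, 0, 12], [0, 0, 12.4], [0, 0, 12.4], [0, 0, 12.4], [0, 0, 12.4]], hand=[-1, -1, -1, -0.6, -0.4, -0.2, 0, 0, 0, 0])

```text
time_s: 9.15
tcp_pos: [0.5665, 0.087, 0.3695]
ee_rot: [-3.141, -0.001, 1.669]
force: [0.2, 0.0, -0.3]
opening: 0.505
grasp_force: 0.0
```

```bash
python3 -c "
from h import *
goal([0,.099,.295],90,True);loc()"
```

```text
shift [-0.001   0.      0.0745] turn [-0.  -0.   0.1]
t 9.15 div-frame tcp [0.     0.0999 0.3695] yaw 90.12 F [ 0.2  0.  -0.3] op 0.505 g 0.0 q6 -0.14
```

Call:
drive_tool(linear=[[-0.001, 0, 0.025], [-0.001, 0, 0.055], [-0.001, 0, 0.074], [-0.001, 0, 0.074], [-0.001, 0, 0.074], [-0.001, 0, 0.074], [-0.001, 0, 0.074], [-0.001, 0, 0.074], [-0.001, 0, 0.074], [-0.001, 0, 0.074]], dr=[[0, 0, 0], [0, 0, 0], [0, 0, 0], [0, 0, 0], [0, 0, 0], [0, 0, 0], [0, 0, 0], [0, 0, 0], [0, 0, 0], [0, 0, 0]], hand=[0, 0, 0, 0, 1, 1, 1, 1, 1, 1], newtons=20)

```text
time_s: 10.15
tcp_pos: [0.5664, 0.0858, 0.2972]
ee_rot: [-3.142, -0.001, 1.668]
force: [-5.0, 1.5, 4.0]
opening: 0.134
grasp_force: 24.6
```

Call:
drive_tool(linear=[[-0.001, 0, -0.011], [-0.0035, 0, -0.022], [-0.008, 0, -0.033], [-0.014, 0, -0.042], [-0.021, 0, -0.051], [-0.03, 0, -0.058], [-0.039, 0, -0.064], [-0.05, 0, -0.068], [-0.061, 0, -0.071], [-0.072, 0, -0.072]], dr=[[0, 0, 0], [0, 0, 0], [0, 0, 0], [0, 0, 0], [0, 0, 0], [0, 0, 0], [0, 0, 0], [0, 0, 0], [0, 0, 0], [0, 0, 0]], hand=[1, 1, 1, 1, 1, 1, 1, 1, 1, 1])

```text
time_s: 11.15
tcp_pos: [0.5735, 0.0131, 0.3685]
ee_rot: [-3.14, -0.001, 1.668]
force: [-5.7, 3.1, -3.2]
opening: 0.135
grasp_force: 24.1
```

Call:
drive_tool(linear=[[-0.002, 0, 0], [-0.004, 0, 0], [-0.004, 0, 0], [-0.004, 0, 0]], dr=[[0, 0, 0], [0, 0, 0], [0, 0, 0], [0, 0, 0]], hand=[1, 1, 1, 1])

```text
time_s: 11.55
tcp_pos: [0.574, 0.009, 0.3684]
ee_rot: [-3.141, -0.0, 1.668]
force: [-5.7, 1.4, -0.2]
opening: 0.133
grasp_force: 23.6
```

```bash
python3 -c "
from h import *
loc()"
```

```text
t 11.55 div-frame tcp [-1.000e-04  2.170e-02  3.684e-01] yaw 90.02 F [-5.5  2.  -0.2] op 0.133 g 23.6 q6 -0.28
```

Call:
drive_tool(linear=[[0, 0, 0], [0, 0, 0], [0, 0, 0], [0, 0, 0], [0, 0, -0.015], [-0.01, 0, -0.015], [-0.035, 0, -0.015], [-0.053, 0, -0.01], [-0.054, 0, 0.002], [-0.054, 0, 0.003]], dr=[[0, 0, 0], [0, 0, 0], [0, 0, 0], [0, 0, 0], [0, 0, 0], [0, 0, 0], [0, 0, 0], [0, 0, 0], [0, 0, 0], [0, 0, 0]], hand=[0, 0, 0, 0, 0, 0, 0, 0, 0, 0])

```text
time_s: 12.55
tcp_pos: [0.579, -0.0448, 0.362]
ee_rot: [-3.138, -0.002, 1.666]
force: [0.3, 0.2, -1.0]
opening: 0.505
grasp_force: 0.0
```

```bash
python3 - <<'E'
from h import *
loc()
t=read_camera('top')[:,:,::-1];s=read_camera('side')[:,:,::-1]
cv2.imwrite('pics/c5.png',np.hstack([crop(t,235,150,80,90,5),crop(s,238,155,80,90,5)]))
E
```

```text
t 12.55 div-frame tcp [-2.00e-04 -3.24e-02  3.62e-01] yaw 89.94 F [ 0.3  0.1 -1. ] op 0.505 g 0.0 q6 -0.36
```

View pics/c5.png

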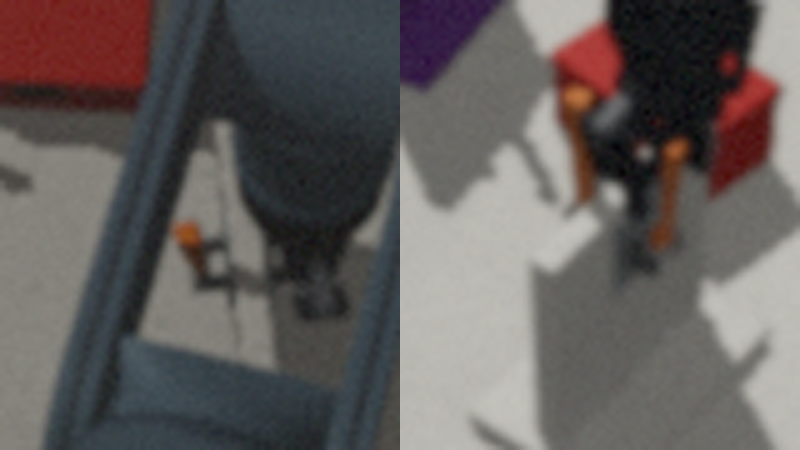

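```bash
python3 - <<'E'
from h import *
for th in (0,.1,.2,.3):
    P=rot([0,0,PSI]).apply([[0,.027+.088*np.sin(th),.14+.088*np.cos(th)]])+DIV
    print(th,proj('top',P).round(1),proj('side',P).round(1))
E
```

```text
0 [[274.1 196.4]] [[275.1 174.4]]
0.1 [[270.8 196.8]] [[272.6 173.2]]
0.2 [[267.6 197.3]] [[270.1 172.2]]
0.3 [[264.5 197.9]] [[267.8 171.5]]
```

Call:
drive_tool(linear=[[0, 0, 0], [0, 0, 0], [0, 0, 0], [0, 0, 0], [0, 0, 0], [0, 0, 0]], dr=[[0, 0, 0], [0, 0, 0], [0, 0, 0], [0, 0, 0], [0, 0, 0], [0, 0, 0]], hand=[1, 1, 1, 1, 1, 1], newtons=20)

```text
time_s: 13.25
tcp_pos: [0.579, -0.0438, 0.3651]
ee_rot: [-3.14, -0.0, 1.669]
force: [-4.6, -0.7, 3.9]
opening: 0.135
grasp_force: 23.9
```

Call:
drive_tool(linear=[[-0.01, 0, 0.0016], [-0.0206, 0, 0.005], [-0.0305, 0, 0.0098], [-0.0394, 0, 0.0162], [-0.0472, 0, 0.0239], [-0.0538, 0, 0.0327], [-0.0589, 0, 0.0424], [-0.0623, 0, 0.0529], [-0.0641, 0, 0.0637], [-0.0643, 0, 0.07]], dr=[[0, 0, 0], [0, 0, 0], [0, 0, 0], [0, 0, 0], [0, 0, 0], [0, 0, 0], [0, 0, 0], [0, 0, 0], [0, 0, 0], [0, 0, 0]], hand=[1, 1, 1, 1, 1, 1, 1, 1, 1, 1])

```text
time_s: 14.25
tcp_pos: [0.5852, -0.1092, 0.2944]
ee_rot: [-3.139, 0.002, 1.668]
force: [-6.5, -5.3, 4.0]
opening: 0.137
grasp_force: 21.4
```

Call:
drive_tool(linear=[[0, 0, 0.002], [0, 0, 0.003], [0, 0, 0.003]], dr=[[0, 0, 0], [0, 0, 0], [0, 0, 0]], hand=[1, 1, 1])

```text
time_s: 14.55
tcp_pos: [0.5852, -0.109, 0.2917]
ee_rot: [-3.139, 0.002, 1.668]
force: [-5.1, -4.8, 2.8]
opening: 0.138
grasp_force: 21.0
```

```bash
python3 -c "
from h import *
loc()"
```

```text
t 14.55 div-frame tcp [-2.000e-04 -9.700e-02  2.917e-01] yaw 90.05 F [-5.5 -4.3  2.8] op 0.138 g 21.0 q6 -0.47
```

Call:
drive_tool(linear=[[0, 0, 0], [0, 0, 0], [0, 0, 0], [0, 0, -0.025], [0.003, 0, -0.045], [0.007, 0, -0.045], [0.007, 0, -0.045], [0.007, 0, -0.045], [0.007, 0, -0.045], [0.007, 0, -0.045]], dr=[[0, 0, 0], [0, 0, 0], [0, 0, 0], [0, 0, 0], [0, 0, 0], [0, 0, 0], [0, 0, 0], [0, 0, 0], [0, 0, 0], [0, 0, 0]], hand=[0.3, 0.3, 0.3, 0.3, 1, 1, 1, 1, 1, 1])

```text
time_s: 15.55
tcp_pos: [0.5851, -0.1012, 0.3358]
ee_rot: [-3.14, -0.001, 1.668]
force: [0.1, 0.8, -0.6]
opening: -0.003
grasp_force: 0.0
```

Call:
drive_tool(linear=[[0, 0, 0.01], [0, 0, 0.018], [0, 0, 0.021], [0, 0, 0.023], [0, 0, 0.024], [0, 0, 0.024]], dr=[[0, 0, 0], [0, 0, 0], [0, 0, 0], [0, 0, 0], [0, 0, 0], [0, 0, 0]], hand=[1, 1, 1, 1, 1, 1])

```text
time_s: 16.15
tcp_pos: [0.585, -0.1011, 0.3162]
ee_rot: [3.14, 0.001, 1.668]
force: [-8.9, 2.0, 25.5]
opening: -0.001
grasp_force: 12.5
```

```bash
python3 -c "
from h import *
loc()"
```

```text
t 16.15 div-frame tcp [ 3.000e-04 -8.900e-02  3.162e-01] yaw 90.06 F [-8.6  2.9 25.5] op -0.001 g 12.5 q6 -0.46
```

The right hook is at its stop: 25 N of contact at level height. Now I'll push the left arm fully flat from its outer side.

Call:
drive_tool(linear=[[0, 0, -0.03], [0, 0, -0.07], [0, 0, -0.11], [0.03, 0, -0.115], [0.07, 0, -0.115], [0.11, 0, -0.115], [0.15, 0, -0.115], [0.168, 0, -0.095], [0.169, 0, -0.065], [0.169, 0, -0.06]], dr=[[0, 0, 0], [0, 0, 0], [0, 0, 0], [0, 0, 0], [0, 0, 0], [0, 0, 0], [0, 0, 0], [0, 0, 0], [0, 0, 0], [0, 0, 0]], hand=[1, 1, 1, 1, 1, 1, 1, 1, 1, 1])

```text
time_s: 17.15
tcp_pos: [0.5674, 0.068, 0.3686]
ee_rot: [-3.134, -0.001, 1.67]
force: [-0.9, -0.3, -0.9]
opening: 0.001
grasp_force: 0.0
```

Call:
drive_tool(linear=[[-0.01, 0, 0], [-0.022, 0, 0], [-0.03, 0, 0], [-0.035, 0, 0], [-0.038, 0, 0], [-0.04, 0, 0], [-0.04, 0, 0]], dr=[[0, 0, 0], [0, 0, 0], [0, 0, 0], [0, 0, 0], [0, 0, 0], [0, 0, 0], [0, 0, 0]], hand=[1, 1, 1, 1, 1, 1, 1])

```text
time_s: 17.85
tcp_pos: [0.5728, 0.0283, 0.3738]
ee_rot: [3.139, -0.004, 1.668]
force: [-0.5, 7.6, 3.9]
opening: 0.0
grasp_force: 3.8
```

```bash
python3 -c "
from h import *
loc()"
```

```text
t 17.85 div-frame tcp [0.0007 0.0409 0.3738] yaw 90.02 F [0.3 7.6 3.9] op 0.0 g 3.8 q6 -0.24
```

Left hook is flat against its stop. Going back to the absorber with the hand turned the other way.

Call:
drive_tool(linear=[[0.02, 0, 0], [0.06, 0, 0], [0.1, 0, 0], [0.13, 0, 0], [0.15, 0, 0], [0.15, 0, 0], [0.15, 0, 0], [0.15, 0, 0], [0.15, 0, 0], [0.15, 0, 0]], dr=[[0, 0, 0], [0, 0, 0], [0, 0, 8], [0, 0, 16], [0, 0, 24], [0, 0, 32], [0, 0, 40], [0, 0, 48], [0, 0, 56], [0, 0, 64]], hand=[1, 1, 1, 0, 0, -1, -1, -1, -1, -1])

```text
time_s: 18.85
tcp_pos: [0.5582, 0.1763, 0.3731]
ee_rot: [3.141, -0.0, 0.545]
force: [0.0, -0.9, -0.4]
opening: 0.999
grasp_force: 0.0
```

```bash
python3 -c "
from h import *
loc();goal([.469,.298,.30],0)"
```

```text
t 18.85 div-frame tcp [0.0004 0.1896 0.3731] yaw 25.7 F [-0.1 -0.9 -0.4] op 0.999 g 0.0 q6 1.14
shift [-0.0132 -0.1504  0.073 ] turn [ 0.  -0.  31.2]
```

Call:
drive_tool(linear=[[-0.003, -0.03, 0.015], [-0.007, -0.075, 0.035], [-0.011, -0.12, 0.06], [-0.013, -0.145, 0.072], [-0.013, -0.15, 0.073], [-0.013, -0.15, 0.073], [-0.013, -0.15, 0.073], [-0.013, -0.15, 0.073]], dr=[[0, 0, 8], [0, 0, 16], [0, 0, 24], [0, 0, 31.2], [0, 0, 31.2], [0, 0, 31.2], [0, 0, 31.2], [0, 0, 31.2]], hand=[-1, -1, -1, -1, -1, -1, -1, -1])

```text
time_s: 19.65
tcp_pos: [0.4698, 0.2966, 0.3007]
ee_rot: [-3.141, -0.002, 0.006]
force: [0.8, -0.5, -0.4]
opening: 0.999
grasp_force: 0.0
```

```bash
python3 -c "
from h import *
loc();goal([.469,.298,.2235],0)"
```

```text
t 19.65 div-frame tcp [-0.076   0.3179  0.3007] yaw -5.18 F [ 0.8 -0.6 -0.4] op 0.999 g 0.0 q6 1.93
shift [-0.001  -0.0013  0.0772] turn [-0.  -0.1  0.3]
```

Call:
drive_tool(linear=[[0, -0.001, 0.025], [0, -0.001, 0.055], [0, -0.001, 0.072], [0, -0.001, 0.0765], [0, -0.001, 0.0765], [0, -0.001, 0.0765], [0, -0.001, 0.0765], [0, -0.001, 0.0765], [0, -0.001, 0.0765], [0, -0.001, 0.0765]], dr=[[0, 0, 0.3], [0, 0, 0.3], [0, 0, 0.3], [0, 0, 0.3], [0, 0, 0.3], [0, 0, 0.3], [0, 0, 0.3], [0, 0, 0.3], [0, 0, 0.3], [0, 0, 0.3]], hand=[-1, -1, -1, -1, -1, 1, 1, 1, 1, 1], newtons=30)

```text
time_s: 20.65
tcp_pos: [0.469, 0.2987, 0.2244]
ee_rot: [-3.141, -0.002, 0.001]
force: [-0.7, -0.8, 5.2]
opening: 0.533
grasp_force: 31.7
```

Call:
drive_tool(linear=[[0, 0, 0], [0, 0, -0.01], [0, 0, -0.03], [0, 0, -0.06], [0, 0, -0.1], [0, 0, -0.1]], dr=[[0, 0, 0], [0, 0, 0], [0, 0, 0], [0, 0, 0], [0, 0, 0], [0, 0, 0]], hand=[1, 1, 1, 1, 1, 1])

```text
time_s: 21.25
tcp_pos: [0.4699, 0.2993, 0.3292]
ee_rot: [-3.138, -0.01, 0.002]
force: [0.8, 0.8, -0.5]
opening: 0.534
grasp_force: 31.2
```

```bash
python3 -c "
from h import *
loc();goal([0,-.20,.42],90,True)"
```

```text
t 21.25 div-frame tcp [-0.0756  0.3205  0.3292] yaw -5.44 F [ 0.9  0.7 -0.5] op 0.534 g 31.2 q6 1.94
shift [ 0.1255  0.5107 -0.0916] turn [  0.3  -0.6 -95.4]
```

Call:
drive_tool(linear=[[0, 0, -0.03], [0, 0, -0.075], [0.005, 0.02, -0.115], [0.014, 0.055, -0.14], [0.023, 0.095, -0.145], [0.033, 0.135, -0.145], [0.043, 0.175, -0.145], [0.053, 0.215, -0.145], [0.063, 0.255, -0.145], [0.072, 0.29, -0.145]], dr=[[0, 0, -5], [0, 0, -13], [0, 0, -21], [0, 0, -29], [0, 0, -37], [0, 0, -45], [0, 0, -53], [0, 0, -61], [0, 0, -69], [0, 0, -77]], hand=[1, 1, 1, 1, 1, 1, 1, 1, 1, 1])

```text
time_s: 22.25
tcp_pos: [0.5408, 0.0067, 0.4677]
ee_rot: [-3.14, 0.0, 1.35]
force: [0.6, 0.2, -1.5]
opening: 0.536
grasp_force: 31.2
```

```bash
python3 -c "
from h import *
loc();goal([0,-.20,.42],90,True)"
```

```text
t 22.25 div-frame tcp [-0.0333  0.0225  0.4677] yaw 71.85 F [ 0.6  0.2 -1.5] op 0.536 g 31.2 q6 0.03
shift [-0.2011  0.101   0.0476] turn [ -0.1  -0.  -18.2]
```

Call:
drive_tool(linear=[[-0.035, 0.018, 0], [-0.075, 0.038, 0], [-0.115, 0.058, 0], [-0.155, 0.078, 0.01], [-0.185, 0.093, 0.03], [-0.2, 0.101, 0.046], [-0.2, 0.101, 0.048], [-0.2, 0.101, 0.048]], dr=[[0, 0, -5], [0, 0, -12], [0, 0, -18.2], [0, 0, -18.2], [0, 0, -18.2], [0, 0, -18.2], [0, 0, -18.2], [0, 0, -18.2]], hand=[1, 1, 1, 1, 1, 1, 1, 1])

```text
time_s: 23.05
tcp_pos: [0.5943, -0.2082, 0.419]
ee_rot: [-3.139, -0.003, 1.663]
force: [-0.9, 0.2, -0.6]
opening: 0.534
grasp_force: 31.3
```

```bash
python3 -c "
from h import *
loc();goal([0,-.20,.273],90,True)"
```

```text
t 23.05 div-frame tcp [-0.0007 -0.1965  0.419 ] yaw 89.74 F [-0.9  0.2 -0.6] op 0.534 g 31.3 q6 -0.61
shift [-0.0038  0.0011  0.146 ] turn [-0.1 -0.1 -0.3]
```

Call:
drive_tool(linear=[[-0.002, 0, 0.03], [-0.004, 0, 0.075], [-0.004, 0, 0.115], [-0.004, 0, 0.138], [-0.004, 0, 0.1465], [-0.004, 0, 0.1465], [-0.004, 0, 0.1465]], dr=[[0, 0, 0], [0, 0, 0], [0, 0, 0], [0, 0, 0], [0, 0, 0], [0, 0, 0], [0, 0, 0]], hand=[1, 1, 1, 1, 1, 1, 1])

```text
time_s: 23.75
tcp_pos: [0.5958, -0.2124, 0.276]
ee_rot: [3.139, 0.002, 1.664]
force: [0.4, 0.2, -0.8]
opening: 0.535
grasp_force: 31.4
```

```bash
python3 - <<'E'
from h import *
loc();goal([0,-.072,.272],90,True)
t=read_camera('top')[:,:,::-1];s=read_camera('side')[:,:,::-1]
cv2.imwrite('pics/c6.png',np.hstack([crop(t,260,150,100,100,4),crop(s,255,155,100,100,4)]))
E
```

```text
t 23.75 div-frame tcp [ 0.0003 -0.2009  0.276 ] yaw 89.8 F [ 0.4  0.1 -0.8] op 0.535 g 31.4 q6 -0.61
shift [ 0.1289 -0.0008  0.0037] turn [ 0.2  0.1 -0.2]
```

View pics/c6.png

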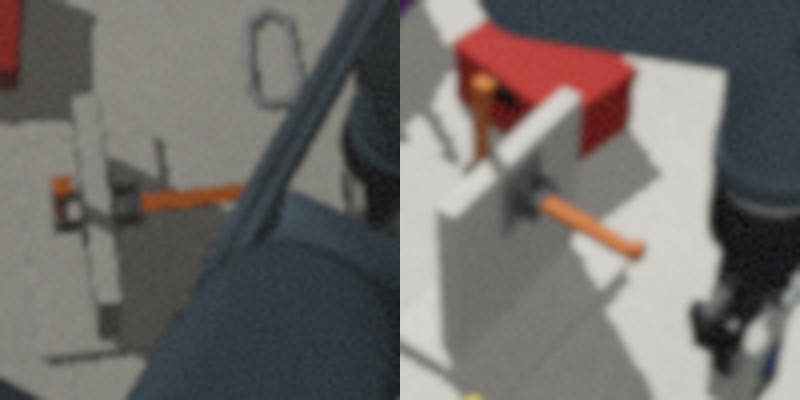

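Side crop: the right hook is level with its tip at (635,250), the left one is flat, and the blue dial at (770,350) faces away from the divider. Settling the height before threading the bail.

Call:
drive_tool(linear=[[0.01, 0, 0], [0.02, 0, 0], [0.02, 0, 0], [0.02, 0, 0]], dr=[[0, 0, 0], [0, 0, 0], [0, 0, 0], [0, 0, 0]], hand=[1, 1, 1, 1])

```text
time_s: 24.25
tcp_pos: [0.5931, -0.1924, 0.274]
ee_rot: [3.141, 0.0, 1.664]
force: [-0.2, 0.8, -0.5]
opening: 0.532
grasp_force: 31.4
```

```bash
python3 -c "
from h import *
loc();goal([0,-.072,.272],90,True)"
```

```text
t 24.25 div-frame tcp [-0.0004 -0.1807  0.274 ] yaw 89.8 F [-0.1  0.8 -0.5] op 0.532 g 31.4 q6 -0.59
shift [0.1087 0.     0.0019] turn [ 0.   0.  -0.2]
```

Call:
drive_tool(linear=[[0.01, 0, 0.002], [0.02, 0, 0.002], [0.035, 0, 0.002], [0.05, 0, 0.002], [0.065, 0, 0.002], [0.08, 0, 0.002], [0.095, 0, 0.002], [0.105, 0, 0.002], [0.109, 0, 0.002], [0.109, 0, 0.002]], dr=[[0, 0, 0], [0, 0, 0], [0, 0, 0], [0, 0, 0], [0, 0, 0], [0, 0, 0], [0, 0, 0], [0, 0, 0], [0, 0, 0], [0, 0, 0]], hand=[1, 1, 1, 1, 1, 1, 1, 1, 1, 1])

```text
time_s: 25.25
tcp_pos: [0.5831, -0.0839, 0.2718]
ee_rot: [3.142, 0.0, 1.664]
force: [0.0, -0.0, -1.2]
opening: 0.534
grasp_force: 31.4
```

Call:
drive_tool(linear=[[0, 0, 0.003], [0, 0, 0.006], [0, 0, 0.009], [0, 0, 0.01], [0, 0, 0.011], [0, 0, 0.011]], dr=[[0, 0, 0], [0, 0, 0], [0, 0, 0], [0, 0, 0], [0, 0, 0], [0, 0, 0]], hand=[1, 1, 1, 1, 1, 1])

```text
time_s: 25.85
tcp_pos: [0.5831, -0.0847, 0.2608]
ee_rot: [3.142, 0.0, 1.663]
force: [-0.1, -1.1, -0.1]
opening: 0.534
grasp_force: 31.4
```

```bash
python3 -c "
from h import *
loc()"
```

```text
t 25.85 div-frame tcp [-0.     -0.0726  0.2608] yaw 89.73 F [-0.2 -1.1 -0.1] op 0.534 g 31.4 q6 -0.43
```

Just above rest; going down until contact.

Call:
drive_tool(linear=[[0, 0, 0.001], [0, 0, 0.002], [0, 0, 0.002], [0, 0, 0.002]], dr=[[0, 0, 0], [0, 0, 0], [0, 0, 0], [0, 0, 0]], hand=[1, 1, 1, 1])

```text
time_s: 26.25
tcp_pos: [0.5832, -0.0846, 0.2603]
ee_rot: [3.14, 0.001, 1.663]
force: [-4.7, 0.7, 9.6]
opening: 0.532
grasp_force: 32.7
```

Call:
drive_tool(linear=[[0, 0, -0.001], [0, 0, -0.001], [0, 0, -0.001], [0, 0, -0.001], [0, 0, -0.001], [0, 0, -0.001], [0, 0, -0.001], [0, 0, -0.001], [0, 0, -0.001], [0, 0, -0.001]], dr=[[0, 0, 0], [0, 0, 0], [0, 0, 0], [0, 0, 0], [0, 0, 0], [0, 0, 0], [0, 0, 0], [0, 0, 0], [0, 0, 0], [0, 0, 0]], hand=[0.2, 0, -0.2, -0.4, -0.6, -0.8, -1, -1, -1, -1])

```text
time_s: 27.25
tcp_pos: [0.5831, -0.0845, 0.2597]
ee_rot: [-3.142, -0.0, 1.663]
force: [-0.0, 0.1, 0.8]
opening: 1.0
grasp_force: 0.0
```

Call:
drive_tool(linear=[[0, 0, -0.02], [0, 0, -0.05], [0, 0, -0.09], [0, 0, -0.13], [0, 0, -0.16], [-0.03, 0, -0.18], [-0.07, 0, -0.18], [-0.11, 0, -0.18], [-0.15, 0, -0.18], [-0.15, 0, -0.18]], dr=[[0, 0, 0], [0, 0, 0], [0, 0, 0], [0, 0, 0], [0, 0, 0], [0, 0, 0], [0, 0, 0], [0, 0, 0], [0, 0, 0], [0, 0, 0]], hand=[-1, -1, -1, -1, -1, -1, -1, -1, -1, -1])

```text
time_s: 28.25
tcp_pos: [0.5966, -0.2388, 0.4389]
ee_rot: [-3.141, 0.002, 1.658]
force: [-0.1, -0.5, -1.3]
opening: 0.999
grasp_force: 0.0
```

```bash
python3 - <<'E'
from h import *
loc()
t=read_camera('top')[:,:,::-1];s=read_camera('side')[:,:,::-1]
cv2.imwrite('pics/c7.png',np.hstack([crop(t,250,140,130,130,3),crop(s,245,155,130,130,3)]))
E
```

```text
t 28.25 div-frame tcp [-0.0014 -0.2272  0.4389] yaw 89.46 F [-0.1 -0.5 -1.3] op 0.999 g 0.0 q6 -0.64
```

View pics/c7.png

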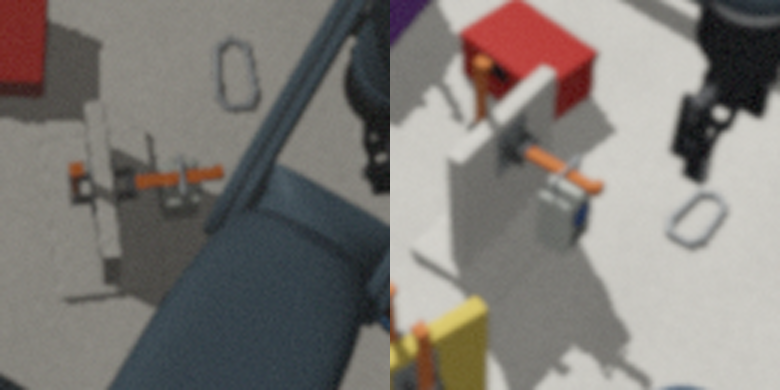

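The absorber hangs on the level right hook (side crop 565,205) with its blue dial at (582,215), away from the divider. The left hook is up flat at (483,90). I'll let it settle, then hand in.

Call:
drive_tool(linear=[[0, 0, 0], [0, 0, 0], [0, 0, 0], [0, 0, 0], [0, 0, 0], [0, 0, 0], [0, 0, 0], [0, 0, 0], [0, 0, 0], [0, 0, 0]], dr=[[0, 0, 0], [0, 0, 0], [0, 0, 0], [0, 0, 0], [0, 0, 0], [0, 0, 0], [0, 0, 0], [0, 0, 0], [0, 0, 0], [0, 0, 0]], hand=[-1, -1, -1, -1, -1, -1, -1, -1, -1, -1])

```text
time_s: 29.35
tcp_pos: [0.5969, -0.2339, 0.4397]
ee_rot: [-3.142, -0.0, 1.663]
force: [-0.8, -0.5, -0.3]
opening: 0.999
grasp_force: 0.0
```

Call:
drive_tool(linear=[[0, 0, 0], [0, 0, 0], [0, 0, 0], [0, 0, 0], [0, 0, 0], [0, 0, 0], [0, 0, 0], [0, 0, 0], [0, 0, 0], [0, 0, 0]], dr=[[0, 0, 0], [0, 0, 0], [0, 0, 0], [0, 0, 0], [0, 0, 0], [0, 0, 0], [0, 0, 0], [0, 0, 0], [0, 0, 0], [0, 0, 0]], hand=[-1, -1, -1, -1, -1, -1, -1, -1, -1, -1])

```text
time_s: 30.35
tcp_pos: [0.5969, -0.2338, 0.4397]
ee_rot: [-3.142, -0.0, 1.663]
force: [-0.1, 0.4, 0.2]
opening: 1.004
grasp_force: 0.0
```

```bash
python3 - <<'E'
from h import *
import time
f=[]
for i in range(6): f.append(read_camera('side')[200:245,290:318].astype(int) if 0 else read_camera('side')[205:240,420//1-0-0-0:][:0] if 0 else read_camera('side').astype(int)[200:240,290:316])
print([round(np.abs(cv2.GaussianBlur((a-f[0]).astype(np.float32),(5,5),0)).mean(),2) for a in f])
print(env.hand_in())
E
```

```text
[np.float32(0.0), np.float32(0.45), np.float32(0.45), np.float32(0.43), np.float32(0.47), np.float32(0.44)]
the job is handed in; nothing more can be done
None
```

I handed the job in at about 31 s, with no verdict returned: after a let-go stand on the trivet, the absorber hangs still on the fully unfolded right hook, dial away from the divider, and the left hook is folded flat; pot, box and carabiner were not touched.

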